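# Snap the back cover of a medallion case home with a seating tool

## Task

One of the two medallion cases on the sloping easels has its brass back cover started but still standing proud. Take the seating tool from its cork coaster, press its foot centrally and squarely onto that cover until it snaps fully home, flush with the rim, without pushing on the case with the gripper itself. Then stand the tool back upright on the coaster, setting it down gently and letting go, and leave the spool, jar and tray where they are.

Things in the scene. Friction and masses are not known exactly. Their poses are not given: they have to be found in the camera images.
- seater: Seating tool, loose, 118 mm tall, 0.2 to 0.4 kg, standing upright on its foot on the coaster. Origin: centre of the foot's flat rubber underside; z points up along the tool to the handle. Foot: steel disc 50 mm in diameter, 14 mm thick. Shank: 20 mm in diameter, z = 14 to 52 mm. Handle: square wooden block 30 x 30 mm, z = 52 to 118 mm, flat sides facing the tool's x and y axes.
- coaster: Flat round cork coaster, 90 mm in diameter, 6 mm thick, fixed on the table. Origin: centre of its underside, on the table; z up.
- case: Round dark steel case holding the cover, 96 mm outside diameter, 16 mm high, wall 6 mm, fixed on a plywood easel (130 x 150 mm, top edge 105 mm above the table) whose face slopes 30 degrees, low edge to the robot's right (turned up to 40 degrees either way). Origin: centre of its underside on the slope; z: outward normal of the slope, the way the cover faces (up, leaning right); x runs up the slope.
- cover_top (a point): Centre of the outer flat face of the brass back cover, a plain disc 82 mm in diameter sitting in the mouth of the case; moves with the cover; same axes as the case. It lies on the case's z axis, 24 mm from the case's origin while proud and 16 mm (flush with the rim) when home.
- cover (a joint): How far the cover has gone into the case, in m: 0 = as started, 8 mm proud; 0.008 = fully home, flush. It slides along the case's -z. A spring catch resists with about 14 N from the first touch, fading to nothing at the middle (4 mm), and then pulls the cover home to a hard stop; let go before the middle, it springs back.
- case_open: The other case, same size, on an identical easel, with no cover (an open empty dish): not to be worked on. Axes and origin as for case. The two easels may be either way round, left or right.
- spool: Loose bystander: wooden spool, 48 mm in diameter, 70 mm tall, upright. Origin: centre of underside.
- jar: Loose bystander: amber glass jar with steel cap, 60 mm in diameter, 75 mm tall. Origin: centre of underside.
- tray: Loose bystander: white plastic tray with one divider, 130 x 90 x 35 mm. Origin: centre of underside.
There are look-alikes about, which are no part of the job. Of the things that look like the coaster, the smallest one is meant. There is more than one size of the seater; the job needs the smallest.

How it is judged:
By the outcome, as a careful person would: the job done as asked, in the order asked, and still so for the second after the job is handed in, with the robot touching nothing.
It also fails if it takes over 43 s, if anything falls off the work surface, if the arm or the gripper's body presses on something with over 40 N, if the wrist force passes 120 N, or if a joint passes its speed limit or range.

## Robot

A 6-joint arm with a two-finger parallel gripper is mounted at the origin on the work surface. World frame = base frame: x ahead of the robot, y to its left, z up, the work surface at z = 0. Lengths are in m, angles in rad, forces in N, time in s.
With the tool pointing down it reaches from about 0.375 to 0.9 m from the base axis. Payload 3.1 kg.
Tool frame: the origin (TCP) lies between the finger pads; the fingertips stand 17 mm ahead of it and the grasp point (between the pads) lies 2 mm behind it (robot.nose_length is the distance from the TCP to the fingertips, in m); z points along the fingers, y is the line along which they close (so a half turn about z gives the same grasp; the last joint's range is limited). The gripper opens to 87 mm and grips with 3 to 60 N. Pads are 19 mm wide; open, the fingers measure 117 mm over their backs; the gripper's body (75 mm by 190 mm) begins 51 mm behind the grasp point.
Start: joints at [0.958, 0.527, 1.433, -0, 1.181, -0.178], TCP at [0.263, 0.567, 0.24] pointing down, gripper open.
Joint ranges: [-3.08, 3.08], [-0.75, 2.2], [0.22, 2.44], [-1.43, 4.57], [0, 2.65], [-2.85, 2.85]. Speed limits (rad/s): [2.79, 2.79, 3.14, 3.14, 3.14, 3.14].

## Interface

Orientations are given as a unit quaternion [x, y, z, w].
In Python, from rig import robot, cams gives the robot as it stands.
- The arm moves only by the shell command python3 -m pendant 'ROWS' [FORCE]. ROWS is JSON, a list of rows, each an object with "jaw": the opening, from 0 (shut) to 1 (fully open); "linear": the shift along the tool's x, y, z in cm, a list of three; "twist": the turn about the tool's z in degrees. A call has 1 to 12 rows; each row shifts and turns the commanded pose from where the row before left it, along the tool's axes as they then stand; what a row does not reach is not made up. A row lasts 1/12 s, in which the tool goes at most 41.7 mm and 7.16 degrees, less where a joint would pass 70% of its speed; a pose out of reach is approached as far as the arm can. A call is refused whole if a number of a shift passes 4.17 or a number of a turn 7.16, either way. A call with a gripper value outside its range is refused whole. The fingers move at their own pace and stop on an object; FORCE is the grip in N (left out, the last holds). Time passes only in rows, so rows that do not move let the fingers close. It gives the time, the measured TCP pose, the force, the opening and the grip force at its end, in the units of the state.
- robot.get_obs(): the state, without advancing time (a new reading comes with each control period).
- cams.camera(name): name is "scene" or "top" or "wrist"; returns a dict with "color" (420x560x3 uint8, blue, green, red), "depth" (420x560 float32, m along the optical axis (not along the pixel's ray), 0 where there is no reading), "fov_y" (degrees; the focal length in pixels is half the picture's height over the tangent of half this angle, whatever the lens; pixels are square), "cx", "cy" (the principal point, pixels), "view" (4x4, takes a point from world to camera coordinates). Camera axes: x right, y down, z forward; pixel columns grow to the right and rows downward; lengths in m; the calibration is good to about 2 mm. A picture is of the moment at which its call begins.
- robot.hand_in(): hands the job in; it is judged then, once.
The state is a dict: "time": time; "q": joint angles; "joint_velocities": joint speeds; "joint_torque": joint torques, N m; "position": TCP position; "tool_rot": TCP orientation; "ft_force": force on the tool from outside, world axes, zero at the start; "moment": the same for the moment, N m; "grip_width": finger opening in m; "grip_force": force on a finger pad.
Only numpy, scipy, OpenCV 4.12 (cv2) and the standard library are available. Lean on these libraries where they do the work, as an engineer would, in place of code of your own. Each camera call takes 0.05 s, during which the arm holds its last target. There are 200 camera calls.

## Working session

There is one attempt and no reset: what is moved stays moved. The work goes in short steps, Python scripts to look and compute and a shell command to move; the robot and the scene stay as the last step left them, time stands still between calls to the robot, and variables do not carry over. Pictures are saved under pics/ and viewed, at most 10 in all, crops included, and the job is handed in when it is done.

```bash
ls; mkdir -p pics; cat > h.py <<'E'
import numpy as np, cv2
from rig import robot, cams
def grab(n):
    c=cams.camera(n); d=c["depth"]; H,W=d.shape
    f=H/2/np.tan(np.radians(c["fov_y"])/2)
    v,u=np.mgrid[:H,:W]
    P=np.stack([(u-c["cx"])/f*d,(v-c["cy"])/f*d,d],-1)
    V=np.array(c["view"]); P=(P-V[:3,3])@V[:3,:3]
    P[d==0]=np.nan
    return c["color"],P,c
E
python3 - <<'E'
from h import *
for n in("top","scene"):
    im,P,c=grab(n); np.savez(f"{n}.npz",im=im,P=P); cv2.imwrite(f"pics/{n}0.png",im)
o=robot.get_obs();print(o)
E
```

```text
pics
{'time': 0.1, 'q': array([ 9.57511691e-01,  5.28351029e-01,  1.43377228e+00, -2.21507463e-06,
        1.18141009e+00, -1.78488233e-01]), 'joint_velocities': array([-0.00164407, -0.00223887, -0.00431191,  0.00044753,  0.00189455,
        0.00023286]), 'joint_torque': array([ 2.65312201e-04, -4.40985811e+01, -1.77150321e+01,  6.34965277e-02,
        5.34286292e-02, -5.58711690e-05]), 'position': array([0.26286599, 0.56634084, 0.23868369]), 'tool_rot': array([ 2.15689286e-01,  9.76461566e-01, -8.95713731e-04, -3.73255917e-04]), 'ft_force': array([0.09768506, 0.32278936, 0.17947222]), 'moment': array([-0.00835414,  0.03451872,  0.06167858]), 'grip_force': 0.0, 'grip_width': 0.08710453214133582}
```

View pics/top0.png

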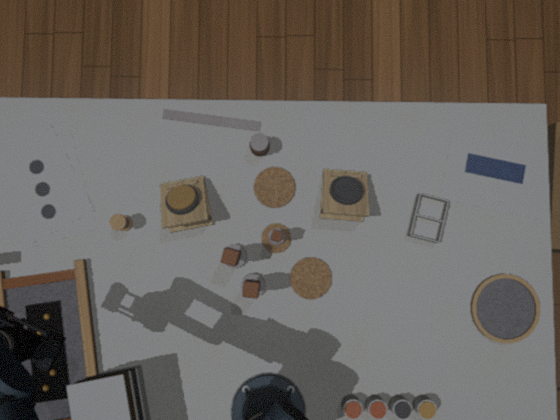

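View pics/scene0.png

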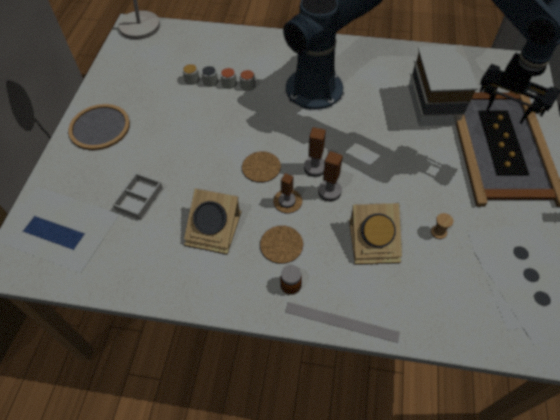

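The top view shows the covered case at (183,199), the small seater on the small coaster at (277,237), the open case at (347,190), the jar at (260,145), the spool at (120,222) and two larger seaters at (231,257) and (252,288). Next I'll measure them.

```bash
cat > m.py <<'E'
from h import *
for n in("top","scene"):
    D=np.load(f"{n}.npz"); im,P=D["im"],D["P"]
    f=P.reshape(-1,3); col=im.reshape(-1,3).astype(int)
    hsv=cv2.cvtColor(im,cv2.COLOR_BGR2HSV).reshape(-1,3).astype(int)
    if n=="top":
        print("table z",np.nanmedian(P[230:250,370:390,2]))
        s=lambda v,u:P[v,u]
        for nm,(v,u) in dict(cov=(199,183),seat=(237,277),big1=(257,231),big2=(288,252),opn=(190,347),jar=(145,260),spool=(222,120)).items(): print(nm,P[v,u].round(3))
        c0=P[199,183]; s0=P[237,277]
    # seater
    m=np.hypot(f[:,0]-s0[0],f[:,1]-s0[1])<.06
    g=f[m]; z=g[:,2]
    top=g[z>.115]; print(n,"handle top",len(top),top.mean(0).round(4),"minmax",top.min(0).round(3),top.max(0).round(3), cv2.minAreaRect((top[:,:2]*1000).astype(np.float32)))
    ck=m&(f[:,2]<.012)&(hsv[:,1]>70)
    print(" coaster circ",cv2.minEnclosingCircle((f[ck][:,:2]*1000).astype(np.float32)), f[ck].mean(0).round(4))
    ft=g[(z>.013)&(z<.03)]; print(" foot",len(ft),ft.mean(0).round(4))
    # cover plane
    m=np.linalg.norm(f-c0,axis=1)<.03
    q=f[m]; 
    for _ in range(3):
        c=q.mean(0); nv=np.linalg.svd(q-c,full_matrices=False)[2][2]; nv*=np.sign(nv[2])
        r=(q-c)@nv; q=q[abs(r)<.004]
    print(" cover n",nv.round(4),"tilt",np.degrees(np.arccos(nv[2])).round(2),"az",np.degrees(np.arctan2(nv[1],nv[0])).round(2),"rms",r.std().round(4))
    d=(f-c)@nv; on=(abs(d)<.004)&(np.linalg.norm(f-c,axis=1)<.06)
    e1=np.cross([0,0,1],nv);e1/=np.linalg.norm(e1);e2=np.cross(nv,e1)
    uv=np.c_[(f[on]-c)@e1,(f[on]-c)@e2]
    (a,b),R=cv2.minEnclosingCircle((uv*1000).astype(np.float32)); print(" cover ctr",(c+e1*a/1e3+e2*b/1e3).round(4),"R",R, "mean",f[on].mean(0).round(4),on.sum())
E
python3 m.py
```

```text
table z 0.0008852043224579946
cov [0.607 0.241 0.092]
seat [ 0.502 -0.024  0.125]
big1 [0.447 0.097 0.172]
big2 [0.367 0.041 0.172]
opn [ 0.64  -0.225  0.069]
jar [0.767 0.027 0.078]
spool [0.542 0.421 0.074]
top handle top 113 [ 0.5069 -0.0214  0.1236] minmax [ 0.491 -0.038  0.118] [ 0.524 -0.005  0.13 ] ((507.2723083496094, -21.632648468017578), (28.728626251220703, 29.553598403930664), 72.39059448242188)
 coaster circ ((501.9583435058594, -21.775882720947266), 42.65821075439453) [ 0.4992 -0.0208  0.0059]
 foot 113 [ 0.5048 -0.0216  0.0192]
 cover n [0.4534 0.0667 0.8888] tilt 27.28 az 8.37 rms 0.0019
 cover ctr [0.6121 0.2484 0.089 ] R 46.13243865966797 mean [0.6143 0.2486 0.0874] 481
scene handle top 109 [ 0.51   -0.02    0.1231] minmax [ 0.486 -0.037  0.115] [ 0.525 -0.003  0.132] ((506.3852233886719, -20.26964569091797), (32.348934173583984, 34.22433853149414), 69.35196685791016)
 coaster circ ((502.4913330078125, -17.764984130859375), 46.1859130859375) [ 0.5119 -0.015   0.0065]
 foot 148 [ 0.5135 -0.0184  0.02  ]
 cover n [0.4871 0.0924 0.8684] tilt 29.72 az 10.74 rms 0.002
 cover ctr [0.6179 0.2491 0.0861] R 46.54778289794922 mean [0.617  0.2513 0.0864] 603
```

```bash
python3 - <<'E'
from h import *
D=np.load("top.npz"); im,P=D["im"],D["P"]
print("z mm rows 172..236 step4, cols 156..214 step 4"); print((P[172:237:4,156:215:4,2]*1000).round().astype(int))
cs=[im[160:245,145:225],im[150:235,305:385]]
S=np.load("scene.npz")["im"]; cs+=[S[190:275,340:420],S[175:260,175:255]]
cv2.imwrite("pics/crop1.png",np.hstack([cv2.resize(c,None,fx=2.5,fy=5/2,interpolation=3) for c in cs])[:, :800])
E
```

```text
z mm rows 172..236 step4, cols 156..214 step 4
[[  0  -1  -2   4   1   1  -4   3  -2  -4  -4   0   2  -2  -4]
 [ -1  -1  -2   0   6  -4  -3   2  -3   1  -2  13  -7  -5  -6]
 [ -1   0   3   4   1  12  19  29  29  25  36  35   8   0  -2]
 [ -3  -4  31  32  27  47  41  42  46  41  35  38   4  -1  -3]
 [  0  35  36  44  67  71  72  74  75  80  46  46  44   5  -7]
 [  4  41  43  77  69  76  75  80  78  83  77  56  57  -3  -3]
 [ -1  48  58  82  84  84  83  90  89  83  83  59  65  -4  -1]
 [  0  54  56  93  92  92  92  94  96  98  87  68  76   3  -2]
 [ -8  -3  68  90  99 100  99 100 107  92  86  75  84  10  -4]
 [ -7  -2  71  92  74 101 107 100  95  93  87  82  90  11   4]
 [ -4  -6  77  79  84  98 100  97  95  87  86  91  89  14  -1]
 [ -5  -2  89  86  88  89  94  86  93  95 102  92  96  70  -1]
 [  4   1  93  99  99  92 102  99  97 107 103 101 102  13  -3]
 [  2   3 100  98 100 100  97  90  10  12   9  12   4   9  -1]
 [ -7  -6  94   0   9   7  13  12  16  -2   0  -1  -5  -2   0]
 [ -1  -2  -3  -1   5  -2   4   5   0   6   2   2  -4   3   0]
 [  4   1   0  -5  -4  -1   0  -5  -4   3  -2   1   5   3   0]]
```

View pics/crop1.png

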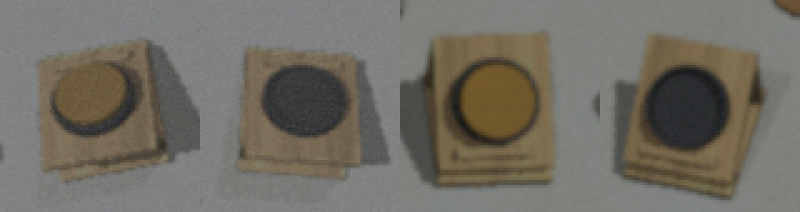

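The grid and crops confirm the covered case's face slopes down away from the robot (normal azimuth about 10°, tilt about 30°). The gripper can only point down, so I'll have to tilt the tool in the hand. First I'll move over the seater.

```bash
python3 -m pendant '[{"jaw":1,"linear":[-2.9,-2.7,0],"twist":-7},{"jaw":1,"linear":[-2.9,-2.7,0],"twist":0}]' 10
python3 - <<'E'
from h import *
o=robot.get_obs();print(o["position"],o["tool_rot"])
from scipy.spatial.transform import Rotation as R
M=R.from_quat(o["tool_rot"]).as_matrix(); print(M.T@(np.array([.505,-.021,.25])-o["position"]))
E
```

```text
time: 0.27
position: [0.2961, 0.4954, 0.2387]
tool_rot: [0.152, 0.988, -0.001, -0.0]
ft_force: [1.3, -0.5, 0.7]
grip_width: 0.0871
grip_force: 0.0
[0.29610519 0.49536564 0.23872004] [ 1.51616153e-01  9.88439205e-01 -5.59434121e-04 -4.09936098e-04]
[-0.35405239 -0.43002807 -0.0109778 ]
```

```bash
python3 -m pendant '[{"jaw":1,"linear":[-2.6,-3.0,0],"twist":0},{"jaw":1,"linear":[-2.6,-3.0,0],"twist":0},{"jaw":1,"linear":[-2.6,-3.0,0],"twist":0},{"jaw":1,"linear":[-2.6,-3.0,0],"twist":0},{"jaw":1,"linear":[-2.6,-3.0,0],"twist":0},{"jaw":1,"linear":[-2.6,-3.0,0],"twist":0},{"jaw":1,"linear":[-2.6,-3.0,0],"twist":0},{"jaw":1,"linear":[-2.6,-3.0,0],"twist":0},{"jaw":1,"linear":[-2.6,-3.0,0],"twist":0},{"jaw":1,"linear":[-2.6,-3.0,0],"twist":0},{"jaw":1,"linear":[-2.6,-3.0,0],"twist":0},{"jaw":1,"linear":[0,0,0],"twist":0}]'
cat >> h.py <<'E'
from scipy.spatial.transform import Rotation as R
def togo(p):
    o=robot.get_obs(); M=R.from_quat(o["tool_rot"]).as_matrix()
    yaz=np.degrees(np.arctan2(M[1,1],M[0,1]))
    print("tcp",o["position"].round(4),"yaz",yaz.round(2),"f",o["ft_force"].round(1),"w",round(o["grip_width"],4),"t",o["time"],"q6",o["q"][5].round(2))
    print("togo cm",(100*M.T@(np.array(p)-o["position"])).round(2))
E
python3 - <<'E'
from h import *
togo([.506,-.021,.24])
im,P,c=grab("wrist"); cv2.imwrite("pics/w1.png",im); np.savez("w1.npz",im=im,P=P)
f=P.reshape(-1,3); z=f[:,2]; near=np.hypot(f[:,0]-.505,f[:,1]+.02)<.035
t=f[near&(z>.114)&(z<.134)]
print(len(t)); 
if len(t)>20:
    print(t.mean(0),t.min(0),t.max(0),cv2.minAreaRect((t[:,:2]*1000).astype(np.float32)))
E
```

```text
time: 1.27
position: [0.472, 0.0876, 0.2397]
tool_rot: [0.159, 0.987, -0.001, 0.002]
ft_force: [-0.3, 0.7, 0.2]
grip_width: 0.087
grip_force: 0.0
tcp [0.472  0.0876 0.2397] yaz 71.71 f [-0.3  0.7  0.2] w 0.087 t 1.2667 q6 -1.3
togo cm [-6.63 -9.24  0.02]
0
```

View pics/w1.png

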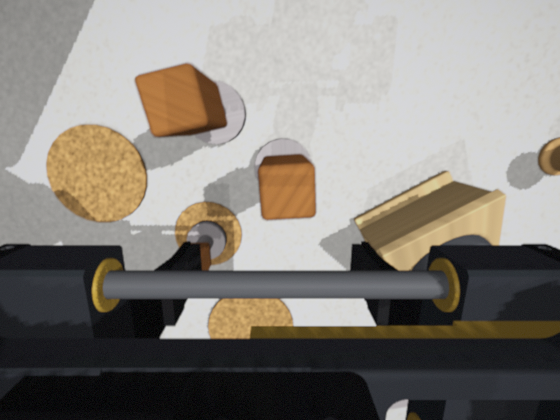

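The wrist view shows the bar blocking anything under the TCP; the small seater is at (205,245), behind the finger. I'll overshoot so that the seater shows on the open side.

```bash
python3 -m pendant '[{"jaw":1,"linear":[-3.2,-2.3,0],"twist":0},{"jaw":1,"linear":[-3.2,-2.3,0],"twist":0},{"jaw":1,"linear":[-3.2,-2.3,0],"twist":0},{"jaw":1,"linear":[-3.2,-2.3,0],"twist":0},{"jaw":1,"linear":[0,0,0],"twist":0},{"jaw":1,"linear":[0,0,0],"twist":0}]'
python3 - <<'E'
from h import *
togo([.506,-.021,.24])
im,P,c=grab("wrist"); cv2.imwrite("pics/w2.png",im); np.savez("w2.npz",im=im,P=P)
f=P.reshape(-1,3); z=f[:,2]; near=np.hypot(f[:,0]-.505,f[:,1]+.02)<.035
t=f[near&(z>.118)&(z<.13)]
print(len(t)); 
if len(t)>20:
    print(t.mean(0),t.min(0),t.max(0),cv2.minAreaRect((t[:,:2]*1000).astype(np.float32)))
hsv=cv2.cvtColor(im,cv2.COLOR_BGR2HSV).reshape(-1,3)
ck=f[(abs(z-.006)<.005)&(hsv[:,1]>70)&(np.hypot(f[:,0]-.505,f[:,1]+.02)<.06)]
print("coaster",cv2.minEnclosingCircle((ck[:,:2]*1000).astype(np.float32)))
E
```

```text
time: 1.82
position: [0.5622, -0.0337, 0.2389]
tool_rot: [0.157, 0.988, 0.0, -0.0]
ft_force: [-1.4, 0.9, 0.1]
grip_width: 0.0868
grip_force: 0.0
tcp [ 0.5622 -0.0337  0.2389] yaz 71.99 f [-1.4  0.9  0.1] w 0.0868 t 1.8167 q6 -1.52
togo cm [ 5.73 -0.53 -0.1 ]
1256
[ 0.50745425 -0.01969065  0.12365056] [ 0.49006013 -0.03765976  0.12003805] [ 0.52546526 -0.00235575  0.12653592] ((507.7885437011719, -19.960098266601562), (30.04171371459961, 29.403039932250977), 72.0075454711914)
coaster ((502.54803466796875, -18.10623550415039), 44.381526947021484)
```

View pics/w2.png

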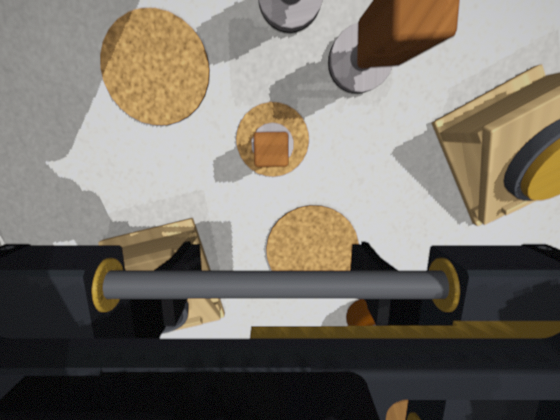

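The wrist view shows the seater handle at (271,148), measured at (0.5077, -0.0198) with yaw 72°, which already matches the gripper. Next I'll go down and grip it.

```bash
python3 -m pendant '[{"jaw":1,"linear":[2.8,-0.2,0],"twist":0},{"jaw":1,"linear":[2.8,-0.2,0],"twist":0},{"jaw":1,"linear":[0,0,3.5],"twist":0},{"jaw":1,"linear":[0,0,3.5],"twist":0},{"jaw":1,"linear":[0,0,3.5],"twist":0},{"jaw":1,"linear":[0,0,2.5],"twist":0},{"jaw":1,"linear":[0,0,1.5],"twist":0},{"jaw":1,"linear":[0,0,0],"twist":0},{"jaw":1,"linear":[0,0,0],"twist":0}]'
python3 - <<'E'
from h import *
togo([.5077,-.0198,.094])
E
```

```text
time: 2.62
position: [0.5055, -0.0181, 0.0942]
tool_rot: [0.155, 0.988, 0.0, -0.002]
ft_force: [0.5, 0.7, 0.5]
grip_width: 0.0868
grip_force: 0.0
tcp [ 0.5055 -0.0181  0.0942] yaz 72.2 f [0.5 0.7 0.5] w 0.0868 t 2.6167 q6 -1.52
togo cm [-0.26 -0.1   0.02]
```

```bash
python3 -m pendant '[{"jaw":0.4,"linear":[-0.2,-0.1,0],"twist":0},{"jaw":0.2,"linear":[0,0,0],"twist":0},{"jaw":0.2,"linear":[0,0,0],"twist":0},{"jaw":0,"linear":[0,0,0],"twist":0},{"jaw":0,"linear":[0,0,0],"twist":0},{"jaw":0,"linear":[0,0,0],"twist":0},{"jaw":0,"linear":[0,0,0],"twist":0},{"jaw":0,"linear":[0,0,0],"twist":0}]' 8
python3 - <<'E'
from h import *
togo([.5077,-.0198,.094])
E
```

```text
time: 3.28
position: [0.5087, -0.0216, 0.0946]
tool_rot: [0.156, 0.988, -0.0, 0.0]
ft_force: [-0.2, -0.4, -0.0]
grip_width: 0.0417
grip_force: 0.0
tcp [ 0.5087 -0.0216  0.0946] yaz 72.08 f [-0.2 -0.4 -0. ] w 0.0417 t 3.2833 q6 -1.52
togo cm [0.15 0.14 0.06]
```

Still closing.

```bash
python3 -m pendant '[{"jaw":0,"linear":[0,0,0],"twist":0},{"jaw":0,"linear":[0,0,0],"twist":0},{"jaw":0,"linear":[0,0,0],"twist":0},{"jaw":0,"linear":[0,0,0],"twist":0},{"jaw":0,"linear":[0,0,0],"twist":0}]' 8
python3 - <<'E'
from h import *
togo([.5077,-.0198,.094])
E
```

```text
time: 3.7
position: [0.5086, -0.0215, 0.0945]
tool_rot: [0.156, 0.988, 0.0, -0.0]
ft_force: [-0.1, -0.3, 0.0]
grip_width: 0.0304
grip_force: 8.0
tcp [ 0.5086 -0.0215  0.0945] yaz 72.09 f [-0.1 -0.3  0. ] w 0.0304 t 3.7 q6 -1.52
togo cm [0.14 0.13 0.05]
```

```bash
python3 -m pendant '[{"jaw":0,"linear":[0,0,0.1],"twist":0},{"jaw":0,"linear":[-0.8,0,-0.18],"twist":0},{"jaw":0,"linear":[-0.8,0,-0.12],"twist":0},{"jaw":0,"linear":[-0.8,0,-0.04],"twist":0},{"jaw":0,"linear":[-0.8,0,0.03],"twist":0},{"jaw":0,"linear":[-0.8,0,0.10],"twist":0},{"jaw":0,"linear":[-0.8,0,0.17],"twist":0},{"jaw":0,"linear":[0,0,0],"twist":0},{"jaw":0,"linear":[0,0,0],"twist":0}]' 8
python3 - <<'E'
from h import *
togo([.5077,-.0198,.094])
im,P,c=grab("scene"); cv2.imwrite("pics/s2.png",cv2.resize(im[120:270,190:390],None,fx=4,fy=4,interpolation=3))
E
```

```text
time: 4.45
position: [0.555, -0.0366, 0.0937]
tool_rot: [0.156, 0.988, -0.0, 0.0]
ft_force: [0.5, 0.8, -2.3]
grip_width: 0.0301
grip_force: 8.0
tcp [ 0.555  -0.0366  0.0937] yaz 72.08 f [ 0.5  0.8 -2.3] w 0.0301 t 4.45 q6 -1.52
togo cm [ 5.02  0.14 -0.04]
```

View pics/s2.png

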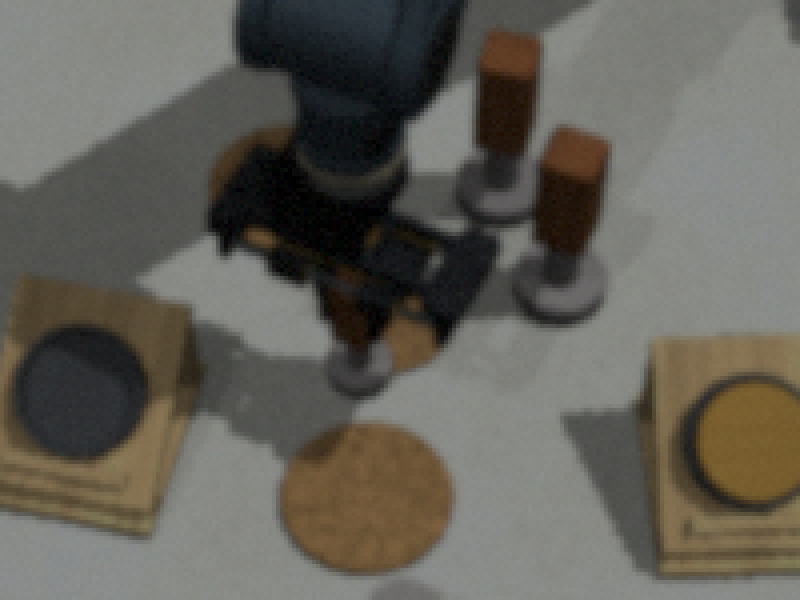

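The scene crop shows the tool at (360,370) still upright in the hand: it slid and lifted instead of pivoting. Plan: lift, twist to match the slope, look at the cover up close, then push the foot against the easel's fixed top edge to tilt the tool.

```bash
python3 -m pendant '[{"jaw":0,"linear":[0,0,-3.5],"twist":0},{"jaw":0,"linear":[0,0,-4],"twist":-7},{"jaw":0,"linear":[0,0,-4],"twist":-7},{"jaw":0,"linear":[0,0,-4],"twist":-7},{"jaw":0,"linear":[0,0,-4],"twist":-7},{"jaw":0,"linear":[0,0,0],"twist":0},{"jaw":0,"linear":[0,0,0],"twist":0}]' 15
python3 - <<'E'
from h import *
togo([.70,.262,.30])
E
```

```text
time: 5.08
position: [0.5548, -0.0362, 0.2913]
tool_rot: [-0.088, 0.996, -0.001, 0.002]
ft_force: [-0.9, -0.0, -4.1]
grip_width: 0.0301
grip_force: 15.0
tcp [ 0.5548 -0.0362  0.2913] yaz 100.04 f [-0.9 -0.  -4.1] w 0.0301 t 5.0833 q6 -2.01
togo cm [-19.5   26.83  -0.83]
```

```bash
python3 -m pendant '[{"jaw":0,"linear":[-2.2,3.0,0],"twist":0},{"jaw":0,"linear":[-2.2,3.0,0],"twist":0},{"jaw":0,"linear":[-2.2,3.0,0],"twist":0},{"jaw":0,"linear":[-2.2,3.0,0],"twist":0},{"jaw":0,"linear":[-2.2,3.0,0],"twist":0},{"jaw":0,"linear":[-2.2,3.0,0],"twist":0},{"jaw":0,"linear":[-2.2,3.0,0],"twist":0},{"jaw":0,"linear":[-2.2,3.0,0],"twist":0},{"jaw":0,"linear":[-2.0,2.8,0],"twist":0},{"jaw":0,"linear":[0,0,0],"twist":0},{"jaw":0,"linear":[0,0,0],"twist":0},{"jaw":0,"linear":[0,0,0],"twist":0}]'
cat > w3.py <<'E'
from h import *
togo([.70,.262,.30])
im,P,c=grab("wrist"); cv2.imwrite("pics/w3.png",im); np.savez("w3.npz",im=im,P=P)
f=P.reshape(-1,3); hsv=cv2.cvtColor(im,cv2.COLOR_BGR2HSV).reshape(-1,3).astype(int)
near=np.linalg.norm(f-[.615,.249,.087],axis=1)
q=f[near<.03]; print(len(q))
for _ in range(4):
    cc=q.mean(0); nv=np.linalg.svd(q-cc,full_matrices=False)[2][2]; nv*=np.sign(nv[2]); r=(q-cc)@nv; q=q[abs(r)<.003]
print("n",nv,"tilt",np.degrees(np.arccos(nv[2])),"az",np.degrees(np.arctan2(nv[1],nv[0])),"rms",r.std())
d=(f-cc)@nv; on=(abs(d)<.003)&(near<.055)
m=on.reshape(im.shape[:2]).astype(np.uint8); m=cv2.morphologyEx(m,cv2.MORPH_OPEN,np.ones((5,5)))
k,lab,st,_=cv2.connectedComponentsWithStats(m); b=1+st[1:,4].argmax(); pts=f[(lab==b).ravel()]
e1=np.cross([0,0,1],nv);e1/=np.linalg.norm(e1);e2=np.cross(nv,e1)
uv=np.c_[(pts-cc)@e1,(pts-cc)@e2]; (a,bb),Rr=cv2.minEnclosingCircle((uv*1000).astype(np.float32))
print("ctr",cc+e1*a/1e3+e2*bb/1e3,"R",Rr,"mean",pts.mean(0),"n",len(pts), "uv ext",uv.min(0),uv.max(0))
top=f[(f[:,2]>.095)&(f[:,2]<.115)&(np.hypot(f[:,0]-.535,f[:,1]-.235)<.075)]
if len(top): print("top edge pts",len(top),np.percentile(top[:,2],[50,90,98]),"d-dir",np.percentile(top@[nv[0]/np.hypot(*nv[:2]),nv[1]/np.hypot(*nv[:2]),0],[2,10,50]))
E
python3 w3.py
```

```text
time: 6.08
position: [0.6984, 0.2614, 0.285]
tool_rot: [-0.088, 0.996, -0.001, -0.004]
ft_force: [0.2, -0.5, -3.2]
grip_width: 0.0302
grip_force: 15.0
tcp [0.6984 0.2614 0.285 ] yaz 100.08 f [ 0.2 -0.5 -3.2] w 0.0302 t 6.0833 q6 -1.54
togo cm [-0.15  0.03 -1.5 ]
2209
n [0.48972771 0.09993714 0.86612894] tilt 29.9881336456789 az 11.533801247665986 rms 0.000670865534855188
ctr [0.61785407 0.25223037 0.08619366] R 41.09195327758789 mean [0.6151595  0.25178852 0.08773484] n 4029 uv ext [-0.03772984 -0.04573309] [0.04322017 0.03581818]
top edge pts 4263 [0.09917862 0.10239519 0.10480372] d-dir [0.57580232 0.57941794 0.58997557]
```

View pics/w3.png

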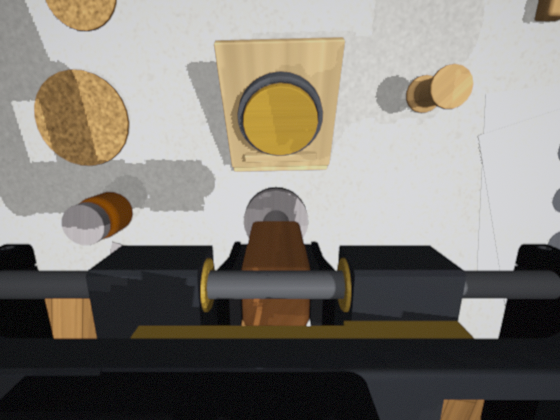

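The wrist view shows the cover at (282,118), with a clean fit: R 41.1, tilt 30.0°, azimuth 11.5°, centre (0.6179, 0.2522, 0.0862). The held tool's foot is at (275,215). The plate's end face at the top edge is parallel to the slope normal, so it works as a 30° fixture for the foot's rim.

```bash
python3 -m pendant '[{"jaw":0,"linear":[4.0,0.7,0],"twist":-1.4},{"jaw":0,"linear":[4.0,0,0],"twist":0},{"jaw":0,"linear":[4.0,0,0],"twist":0},{"jaw":0,"linear":[4.0,0,0],"twist":0},{"jaw":0,"linear":[4.0,0,0],"twist":0},{"jaw":0,"linear":[0,0,3.5],"twist":0},{"jaw":0,"linear":[0,0,3.5],"twist":0},{"jaw":0,"linear":[0,0,3.0],"twist":0},{"jaw":0,"linear":[0,0,0.5],"twist":0},{"jaw":0,"linear":[0,0,0],"twist":0},{"jaw":0,"linear":[0,0,0],"twist":0}]'
cat >> h.py <<'E'
def de():
    o=robot.get_obs();p=o["position"];d=np.array([.98,.2]);e=np.array([-.2,.98])
    print("d %.4f e %.4f z %.4f"%(p[:2]@d,p[:2]@e,p[2]),"fd %.1f fe %.1f fz %.1f"%(o["ft_force"][:2]@d,o["ft_force"][:2]@e,o["ft_force"][2]),"mom",o["moment"].round(2))
E
python3 -c "
from h import *
togo([.4996,.2281,.176]);de()"
```

```text
time: 7.05
position: [0.5037, 0.2294, 0.1849]
tool_rot: [-0.099, 0.995, 0.0, 0.001]
ft_force: [0.2, 0.1, -2.4]
grip_width: 0.0299
grip_force: 15.0
tcp [0.5037 0.2294 0.1849] yaz 101.41 f [ 0.2  0.1 -2.4] w 0.0299 t 7.05 q6 -1.54
togo cm [ 0.43 -0.04  0.89]
d 0.5395 e 0.1240 z 0.1849 fd 0.2 fe 0.0 fz -2.4 mom [ 0.07 -0.06 -0.05]
```

```bash
python3 -m pendant '[{"jaw":0,"linear":[0,0,0.9],"twist":0},{"jaw":0,"linear":[-0.5,0,0],"twist":0},{"jaw":0,"linear":[-0.9,0,-0.21],"twist":0},{"jaw":0,"linear":[-0.9,0,-0.13],"twist":0},{"jaw":0,"linear":[-0.9,0,-0.03],"twist":0},{"jaw":0,"linear":[0,0,0],"twist":0}]' 8
python3 -c "
from h import *
de()"
python3 -m pendant '[{"jaw":0,"linear":[-0.9,0,0.07],"twist":0},{"jaw":0,"linear":[-0.9,0,0.15],"twist":0},{"jaw":0,"linear":[-0.1,0,0],"twist":0},{"jaw":0,"linear":[0,0,0],"twist":0}]' 8
python3 - <<'E'
from h import *
de()
im,P,c=grab("scene"); wi=grab("wrist")[0]; cv2.imwrite("pics/s3.png",np.hstack([cv2.resize(im[140:290,320:470],(400,400),interpolation=3),cv2.resize(wi[100:380,130:410],(400,400))]))
E
```

```text
time: 7.55
position: [0.5374, 0.237, 0.1795]
tool_rot: [-0.1, 0.995, 0.0, 0.002]
ft_force: [0.8, -0.0, -3.3]
grip_width: 0.0302
grip_force: 8.0
d 0.5740 e 0.1247 z 0.1795 fd 0.8 fe -0.2 fz -3.3 mom [ 0.02 -0.11 -0.  ]
time: 7.88
position: [0.5544, 0.2404, 0.1763]
tool_rot: [-0.1, 0.995, 0.0, 0.001]
ft_force: [0.2, 0.6, -3.4]
grip_width: 0.0302
grip_force: 8.0
d 0.5914 e 0.1247 z 0.1763 fd 0.4 fe 0.5 fz -3.4 mom [ 0.09 -0.08  0.07]
```

View pics/s3.png

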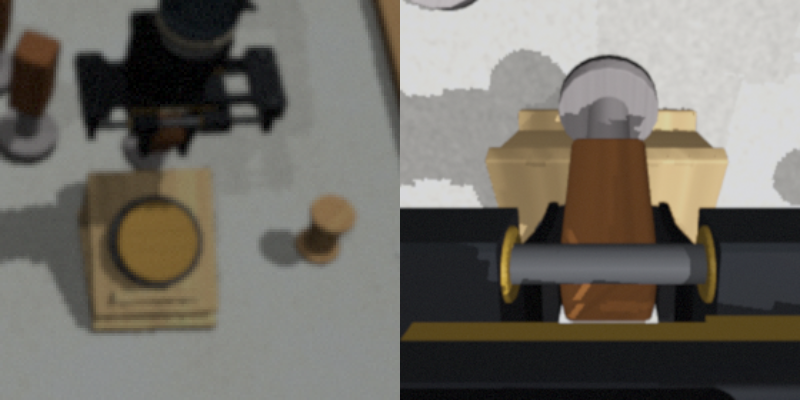

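The wrist crop now shows the foot at (607,95) swung towards the robot, so the tilt worked. I'll measure the angle from depth.

```bash
cat > tilt.py <<'E'
from h import *
o=robot.get_obs(); g=o["position"]; M=R.from_quat(o["tool_rot"]).as_matrix()
im,P,c=grab("wrist"); L=(P.reshape(-1,3)-g)@M   # tool frame: x camera side, y, z down
hsv=cv2.cvtColor(im,cv2.COLOR_BGR2HSV).reshape(-1,3).astype(int)
v=np.repeat(np.arange(420),560)
b=(abs(L[:,1])<.013)&(L[:,2]>-.03)&(L[:,2]<.05)&(abs(L[:,0])<.06)&(hsv[:,1]>90)&(v<262)
p=L[b]
for _ in range(5):
    cc=p.mean(0); n=np.linalg.svd(p-cc,full_matrices=False)[2][2]; n*=np.sign(n[0]); r=(p-cc)@n; p=p[abs(r)<.003]
# axis (down the tool) in xz plane, perpendicular to n
print("handle face n",n.round(3),len(p),"tilt",np.degrees(np.arctan2(-n[2],n[0])).round(1) ,"rms",r.std().round(4))
ax=np.array([-n[2],0,n[0]]); ax/=np.linalg.norm(ax)
if ax[2]<0: ax=-ax
print("axis down tool frame",ax.round(3),"axis offset at TCP level: face pt",cc.round(4),"axis x at z=-.002:",((cc-.015*n)+ax*((-.002-(cc-.015*n)[2])/ax[2])).round(4))
# extent along axis: points on the foot
q=L[(abs(L[:,1])<.035)&(L[:,2]>.03)&(L[:,2]<.12)&(L[:,0]>-.03)&(L[:,0]<.11)]
s=q@ax; t=q@np.array([ax[2],0,-ax[0]])
f=(abs(t)<.027)&(s>.055)&(s<.1)
print("foot s pct",np.percentile(s[f],[2,10,30,50,70,90,98]).round(4))
E
python3 tilt.py
```

```text
handle face n [ 0.908 -0.    -0.418] 3321 tilt 24.7 rms 0.0004
axis down tool frame [0.418 0.    0.908] axis offset at TCP level: face pt [ 0.0233 -0.     -0.0007] axis x at z=-.002: [ 0.0062 -0.     -0.002 ]
foot s pct [0.0576 0.0682 0.0757 0.0764 0.0769 0.0783 0.0863]
```

```bash
python3 -m pendant '[{"jaw":0,"linear":[-0.5,0,0.1],"twist":0},{"jaw":0,"linear":[-0.3,0,0.08],"twist":0},{"jaw":0,"linear":[0,0,0],"twist":0}]' 8
python3 -c "
from h import *
de()"; python3 tilt.py
```

```text
time: 8.28
position: [0.5609, 0.2417, 0.1745]
tool_rot: [-0.1, 0.995, 0.0, -0.0]
ft_force: [-1.8, 0.1, -1.6]
grip_width: 0.0297
grip_force: 8.0
d 0.5980 e 0.1247 z 0.1745 fd -1.8 fe 0.5 fz -1.6 mom [ 0.04  0.28 -0.02]
handle face n [ 0.879 -0.002 -0.477] 3537 tilt 28.5 rms 0.0005
axis down tool frame [0.477 0.    0.879] axis offset at TCP level: face pt [ 0.0245  0.     -0.0015] axis x at z=-.002: [ 0.0072  0.     -0.002 ]
foot s pct [0.0575 0.0675 0.076  0.077  0.0774 0.0787 0.0871]
```

```bash
python3 -m pendant '[{"jaw":0,"linear":[-0.25,0,0.05],"twist":0},{"jaw":0,"linear":[0,0,0],"twist":0}]' 8
python3 -m pendant '[{"jaw":0,"linear":[0,0,0],"twist":0},{"jaw":0,"linear":[0,0,0],"twist":0},{"jaw":0,"linear":[0.8,0,-0.5],"twist":0},{"jaw":0,"linear":[0,0,-2],"twist":0},{"jaw":0,"linear":[0,0,-3],"twist":0},{"jaw":0,"linear":[0,0,-3],"twist":0},{"jaw":0,"linear":[0,0,0],"twist":0},{"jaw":0,"linear":[0,0,0],"twist":0}]' 40
python3 -c "
from h import *
de()"; python3 tilt.py
```

```text
time: 8.5
position: [0.5631, 0.2422, 0.174]
tool_rot: [-0.1, 0.995, -0.0, -0.0]
ft_force: [-2.3, 0.9, -1.3]
grip_width: 0.0301
grip_force: 8.0
time: 9.17
position: [0.5569, 0.2409, 0.2615]
tool_rot: [-0.1, 0.995, 0.0, 0.004]
ft_force: [-0.8, -0.4, -2.4]
grip_width: 0.0297
grip_force: 40.0
d 0.5940 e 0.1247 z 0.2615 fd -0.9 fe -0.2 fz -2.4 mom [ 0.11 -0.05  0.  ]
handle face n [ 0.869  0.002 -0.495] 3616 tilt 29.7 rms 0.0005
axis down tool frame [0.495 0.    0.869] axis offset at TCP level: face pt [ 0.025   0.     -0.0017] axis x at z=-.002: [ 0.0076 -0.     -0.002 ]
foot s pct [0.0568 0.0645 0.0767 0.0773 0.0777 0.0783 0.0877]
```

Tilt is 29.7°. Next I'll move to a 30 mm standoff along the cover's normal.

```bash
python3 -m pendant '[{"jaw":0,"linear":[-3.2,-0.1,0],"twist":0},{"jaw":0,"linear":[-3.2,0,0],"twist":0},{"jaw":0,"linear":[-3.2,0,0],"twist":0},{"jaw":0,"linear":[-3.3,0,0],"twist":0},{"jaw":0,"linear":[0,0,3.0],"twist":0},{"jaw":0,"linear":[0,0,3.0],"twist":0},{"jaw":0,"linear":[0,0,1.3],"twist":0},{"jaw":0,"linear":[0,0,0],"twist":0},{"jaw":0,"linear":[0,0,0],"twist":0}]'
cat > chk.py <<'E'
from h import *
de()
o=robot.get_obs(); g=o["position"]; M=R.from_quat(o["tool_rot"]).as_matrix()
F=g+M@np.array([.0518,0,.0756]); n=np.array([.4898,.0999,.866]); C=np.array([.6179,.2522,.0862])
d=np.array([.98,.2,0]); up=np.cross(n,np.cross(d,n)); e=np.array([-.2,.98,0])
w=F-C; print("gap along n %.4f, downslope off %.4f, lateral off %.4f"%(w@n,w@(up/np.linalg.norm(up)),w@e), "yaz",np.degrees(np.arctan2(M[1,1],M[0,1])))
E
python3 chk.py; python3 tilt.py
```

```text
time: 9.97
position: [0.6806, 0.265, 0.1837]
tool_rot: [-0.1, 0.995, -0.0, -0.002]
ft_force: [0.8, 0.2, -2.8]
grip_width: 0.0296
grip_force: 40.0
d 0.7200 e 0.1236 z 0.1837 fd 0.8 fe 0.1 fz -2.8 mom [ 0.06 -0.08  0.03]
gap along n 0.0251, downslope off -0.0009, lateral off 0.0001 yaz 101.49245644988784
handle face n [ 0.869  0.    -0.495] 3615 tilt 29.7 rms 0.0005
axis down tool frame [0.495 0.    0.869] axis offset at TCP level: face pt [ 0.025   0.     -0.0017] axis x at z=-.002: [ 0.0075  0.     -0.002 ]
foot s pct [0.057  0.0648 0.0768 0.0773 0.0776 0.0784 0.0877]
```

```bash
python3 -m pendant '[{"jaw":0,"linear":[0.42,0,0.92],"twist":0},{"jaw":0,"linear":[0.5,0,0.87],"twist":0},{"jaw":0,"linear":[0,0,0],"twist":0},{"jaw":0,"linear":[0,0,0],"twist":0}]' 45
python3 chk.py
python3 - <<'E'
from h import *
s=grab("scene")[0]; wi=grab("wrist")[0]; cv2.imwrite("pics/s4.png",np.hstack([cv2.resize(s[170:290,330:450],(400,400),interpolation=3),cv2.resize(wi[30:310,130:410],(400,400))]))
E
```

```text
time: 10.35
position: [0.6719, 0.2634, 0.1681]
tool_rot: [-0.1, 0.995, -0.0, -0.001]
ft_force: [-0.0, -0.1, -3.5]
grip_width: 0.0295
grip_force: 45.0
d 0.7111 e 0.1238 z 0.1681 fd -0.1 fe -0.1 fz -3.5 mom [ 0.06 -0.11  0.02]
gap along n 0.0071, downslope off -0.0004, lateral off 0.0002 yaz 101.49846271829584
```

View pics/s4.png

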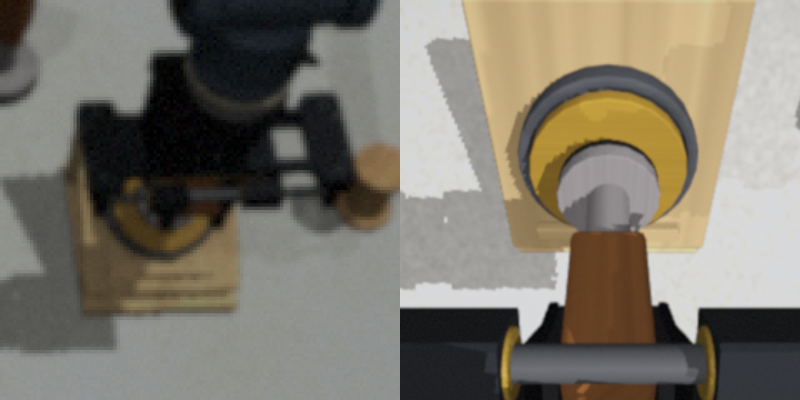

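The crop shows the foot at (608,185) in line with the cover's axis and just above it. I'll press along the normal now.

```bash
python3 -m pendant '[{"jaw":0,"linear":[0.12,0,0.25],"twist":0},{"jaw":0,"linear":[0.15,0,0.26],"twist":0},{"jaw":0,"linear":[0.15,0,0.26],"twist":0},{"jaw":0,"linear":[0,0,0],"twist":0}]' 55
python3 chk.py
python3 -m pendant '[{"jaw":0,"linear":[0.1,0,0.17],"twist":0},{"jaw":0,"linear":[0.1,0,0.17],"twist":0},{"jaw":0,"linear":[0,0,0],"twist":0},{"jaw":0,"linear":[0,0,0],"twist":0}]' 55
python3 chk.py; python3 tilt.py
```

```text
time: 10.78
position: [0.6696, 0.2628, 0.1614]
tool_rot: [-0.1, 0.995, 0.0, 0.001]
ft_force: [0.7, 0.4, -1.2]
grip_width: 0.0297
grip_force: 55.0
d 0.7088 e 0.1236 z 0.1614 fd 0.8 fe 0.3 fz -1.2 mom [ 0.11 -0.3   0.03]
gap along n 0.0002, downslope off 0.0012, lateral off 0.0001 yaz 101.48377048320626
time: 11.12
position: [0.6692, 0.2627, 0.1608]
tool_rot: [-0.1, 0.995, 0.0, 0.003]
ft_force: [1.2, 0.9, 9.2]
grip_width: 0.03
grip_force: 55.0
d 0.7084 e 0.1236 z 0.1608 fd 1.3 fe 0.7 fz 9.2 mom [-0.03  0.36  0.06]
gap along n -0.0006, downslope off 0.0016, lateral off 0.0001 yaz 101.48128598045491
handle face n [ 0.867 -0.001 -0.498] 3625 tilt 29.9 rms 0.0005
axis down tool frame [0.498 0.    0.867] axis offset at TCP level: face pt [ 0.025  -0.     -0.0018] axis x at z=-.002: [ 0.0076  0.     -0.002 ]
foot s pct [0.0579 0.0706 0.0772 0.0779 0.0911 0.0919 0.0925]
```

```bash
python3 -m pendant '[{"jaw":0,"linear":[0.13,0,0.17],"twist":0},{"jaw":0,"linear":[0.13,0,0.17],"twist":0},{"jaw":0,"linear":[0,0,0],"twist":0}]' 60
python3 chk.py
python3 -m pendant '[{"jaw":0,"linear":[0.1,0,0.17],"twist":0},{"jaw":0,"linear":[0.1,0,0.17],"twist":0},{"jaw":0,"linear":[0,0,0],"twist":0}]' 60
python3 chk.py; python3 tilt.py
```

```text
time: 11.42
position: [0.6662, 0.2621, 0.1551]
tool_rot: [-0.1, 0.995, 0.0, 0.003]
ft_force: [3.2, 0.4, -1.5]
grip_width: 0.0296
grip_force: 60.0
d 0.7053 e 0.1236 z 0.1551 fd 3.3 fe -0.3 fz -1.5 mom [ 0.22 -0.86 -0.05]
gap along n -0.0071, downslope off 0.0017, lateral off 0.0001 yaz 101.48478881603843
time: 11.67
position: [0.6664, 0.2621, 0.1539]
tool_rot: [-0.1, 0.995, 0.001, 0.005]
ft_force: [6.5, 1.2, 9.2]
grip_width: 0.0294
grip_force: 60.0
d 0.7055 e 0.1235 z 0.1539 fd 6.7 fe -0.1 fz 9.2 mom [ 0.13 -0.46 -0.01]
gap along n -0.0080, downslope off 0.0030, lateral off 0.0000 yaz 101.47145826676548
handle face n [ 0.868 -0.001 -0.496] 3615 tilt 29.8 rms 0.0005
axis down tool frame [0.496 0.    0.868] axis offset at TCP level: face pt [ 0.025   0.     -0.0017] axis x at z=-.002: [ 0.0076  0.     -0.002 ]
foot s pct [0.058  0.0714 0.0773 0.078  0.0913 0.0921 0.0929]
```

Home: the gap reads -8.0 mm and the force has risen against the stop. I'll back off along the normal and check the cover.

```bash
python3 -m pendant '[{"jaw":0,"linear":[-0.5,0,-0.87],"twist":0},{"jaw":0,"linear":[-1,0,-1.73],"twist":0},{"jaw":0,"linear":[-1.5,0,-2.6],"twist":0},{"jaw":0,"linear":[0,0,-4],"twist":0},{"jaw":0,"linear":[0,0,-2],"twist":0},{"jaw":0,"linear":[0,0,0],"twist":0},{"jaw":0,"linear":[0,0,0],"twist":0}]' 40
python3 - <<'E'
from h import *
de()
im,P,c=grab("wrist"); f=P.reshape(-1,3); n=np.array([.4898,.0999,.866]); C=np.array([.6179,.2522,.0862]); w=f-C; h=w@n; r=np.linalg.norm(w-h[:,None]*n,axis=1)
hsv=cv2.cvtColor(im,cv2.COLOR_BGR2HSV).reshape(-1,3)
m=(r<.037)&(abs(h)<.02)&(hsv[:,1]>120); print("cover h",np.percentile(h[m],[5,50,95]),m.sum())
m=(r>.0425)&(r<.047)&(abs(h)<.02); print("rim h",np.percentile(h[m],[5,50,95]),m.sum())
E
python3 tilt.py
```

```text
time: 12.3
position: [0.691, 0.2672, 0.2618]
tool_rot: [-0.1, 0.995, -0.0, -0.001]
ft_force: [0.2, -0.2, -3.8]
grip_width: 0.0299
grip_force: 40.0
d 0.7306 e 0.1237 z 0.2618 fd 0.2 fe -0.2 fz -3.8 mom [ 0.07 -0.08 -0.  ]
cover h [-0.00931124 -0.00818522 -0.00711802] 2500
rim h [-0.00958176 -0.00826472 -0.00709335] 856
handle face n [ 0.869  0.    -0.495] 3604 tilt 29.7 rms 0.0005
axis down tool frame [0.495 0.    0.869] axis offset at TCP level: face pt [ 0.0249  0.     -0.0017] axis x at z=-.002: [ 0.0075  0.     -0.002 ]
foot s pct [0.057  0.0647 0.0768 0.0773 0.0777 0.0784 0.0875]
```

The cover and rim are level at h = -8.2 mm each, so it's flush. I'll carry the tool back to the coaster.

```bash
python3 -m pendant '[{"jaw":0,"linear":[2.15,-3.0,0],"twist":0},{"jaw":0,"linear":[2.15,-3.0,0],"twist":0},{"jaw":0,"linear":[2.15,-3.0,0],"twist":0},{"jaw":0,"linear":[2.15,-3.0,0],"twist":0},{"jaw":0,"linear":[2.15,-3.0,0],"twist":0},{"jaw":0,"linear":[2.15,-3.0,0],"twist":0},{"jaw":0,"linear":[2.15,-3.0,0],"twist":0},{"jaw":0,"linear":[2.15,-3.0,0],"twist":0},{"jaw":0,"linear":[2.15,-3.0,0],"twist":0}]' 30
python3 -m pendant '[{"jaw":0,"linear":[0,0,2],"twist":7.1},{"jaw":0,"linear":[0,0,3],"twist":7.1},{"jaw":0,"linear":[0,0,3],"twist":7.1},{"jaw":0,"linear":[0,0,3],"twist":7.1},{"jaw":0,"linear":[0,0,2],"twist":1},{"jaw":0,"linear":[0,0,0],"twist":0},{"jaw":0,"linear":[0,0,0],"twist":0}]' 30
python3 - <<'E'
from h import *
togo([.5549,-.035,.0945])
E
python3 tilt.py
```

```text
time: 13.15
position: [0.5528, -0.0366, 0.2596]
tool_rot: [-0.1, 0.995, 0.001, -0.003]
ft_force: [1.1, -0.6, -3.9]
grip_width: 0.0295
grip_force: 30.0
time: 13.73
position: [0.5535, -0.0352, 0.1298]
tool_rot: [0.155, 0.988, 0.0, -0.004]
ft_force: [0.8, 0.3, -4.1]
grip_width: 0.0298
grip_force: 30.0
tcp [ 0.5535 -0.0352  0.1298] yaz 72.13 f [ 0.8  0.3 -4.1] w 0.0298 t 13.7333 q6 -1.52
togo cm [-0.16  0.07  3.53]
handle face n [ 0.87  -0.003 -0.492] 3581 tilt 29.5 rms 0.0005
axis down tool frame [0.492 0.    0.87 ] axis offset at TCP level: face pt [ 0.0249 -0.     -0.0018] axis x at z=-.002: [ 0.0076  0.     -0.002 ]
foot s pct [0.0569 0.0647 0.0768 0.0773 0.0777 0.0784 0.0874]
```

```bash
python3 -m pendant '[{"jaw":0,"linear":[-0.15,0.05,1.5],"twist":0},{"jaw":0,"linear":[0,0,1.2],"twist":0},{"jaw":0,"linear":[0,0,0.4],"twist":0},{"jaw":0,"linear":[0,0,0.2],"twist":0},{"jaw":0,"linear":[0,0,0.1],"twist":0},{"jaw":0,"linear":[0,0,0.1],"twist":0},{"jaw":0,"linear":[0,0,0],"twist":0}]' 15
python3 -c "
from h import *
togo([.5549,-.035,.0945])"
```

```text
time: 14.37
position: [0.558, -0.0359, 0.0981]
tool_rot: [0.156, 0.988, -0.0, 0.001]
ft_force: [0.2, 0.3, -2.8]
grip_width: 0.0298
grip_force: 15.0
tcp [ 0.558  -0.0359  0.0981] yaz 72.1 f [ 0.2  0.3 -2.8] w 0.0298 t 14.3667 q6 -1.52
togo cm [ 0.33 -0.01  0.36]
```

```bash
python3 -m pendant '[{"jaw":0,"linear":[0.3,0,0.1],"twist":0},{"jaw":0,"linear":[0,0,0.1],"twist":0},{"jaw":0,"linear":[0,0,0.1],"twist":0},{"jaw":0,"linear":[0,0,0.1],"twist":0},{"jaw":0,"linear":[0,0,0],"twist":0}]' 8
python3 -c "
from h import *
togo([.5549,-.035,.0945])"
```

```text
time: 14.78
position: [0.5546, -0.0348, 0.0935]
tool_rot: [0.156, 0.988, 0.0, -0.0]
ft_force: [-0.7, -0.2, 0.5]
grip_width: 0.0299
grip_force: 8.0
tcp [ 0.5546 -0.0348  0.0935] yaz 72.09 f [-0.7 -0.2  0.5] w 0.0299 t 14.7833 q6 -1.52
togo cm [-0.03 -0.01 -0.1 ]
```

```bash
python3 -m pendant '[{"jaw":0,"linear":[0.4,0,-0.08],"twist":0},{"jaw":0,"linear":[0.4,0,-0.1],"twist":0},{"jaw":0,"linear":[0.4,0,-0.08],"twist":0},{"jaw":0,"linear":[0.4,0,-0.07],"twist":0},{"jaw":0,"linear":[0,0,0],"twist":0}]' 7
python3 -c "
from h import *
togo([.5087,-.020,.097])"; python3 tilt.py
```

```text
time: 15.2
position: [0.5379, -0.0294, 0.0966]
tool_rot: [0.156, 0.988, 0.0, -0.001]
ft_force: [-0.2, 0.8, -3.1]
grip_width: 0.0297
grip_force: 7.0
tcp [ 0.5379 -0.0294  0.0966] yaz 72.1 f [-0.2  0.8 -3.1] w 0.0297 t 15.2 q6 -1.52
togo cm [ 3.06 -0.   -0.03]
handle face n [ 0.872 -0.005 -0.49 ] 3569 tilt 29.3 rms 0.0005
axis down tool frame [0.49  0.    0.872] axis offset at TCP level: face pt [ 0.0248  0.     -0.0018] axis x at z=-.002: [ 0.0075  0.0001 -0.002 ]
foot s pct [0.0575 0.0679 0.077  0.0776 0.0785 0.0937 0.0986]
```

```bash
python3 -m pendant '[{"jaw":0,"linear":[-1.2,0,0],"twist":0},{"jaw":0,"linear":[0,0,0.3],"twist":0},{"jaw":0,"linear":[0,0,0.15],"twist":0},{"jaw":0,"linear":[0,0,0.15],"twist":0},{"jaw":0,"linear":[0.3,0,0.05],"twist":0},{"jaw":0,"linear":[0.3,0,0],"twist":0},{"jaw":0,"linear":[0.3,0,0],"twist":0},{"jaw":0,"linear":[0.3,0,0],"twist":0}]' 6
python3 -c "
from h import *
togo([.5087,-.020,.097])"; python3 tilt.py
```

```text
time: 15.92
position: [0.5421, -0.0308, 0.0919]
tool_rot: [0.156, 0.988, -0.0, 0.004]
ft_force: [1.8, -0.1, 4.7]
grip_width: 0.0299
grip_force: 6.0
tcp [ 0.5421 -0.0308  0.0919] yaz 72.08 f [ 1.8 -0.1  4.7] w 0.0299 t 15.9167 q6 -1.52
togo cm [ 3.51  0.   -0.54]
handle face n [ 0.939 -0.004 -0.345] 2938 tilt 20.2 rms 0.0004
axis down tool frame [0.345 0.    0.939] axis offset at TCP level: face pt [ 0.022   0.     -0.0025] axis x at z=-.002: [ 0.0062  0.0001 -0.002 ]
foot s pct [0.0588 0.0704 0.0713 0.0728 0.0895 0.098  0.0997]
```

It's pivoting (20°), so I'll continue.

```bash
python3 -m pendant '[{"jaw":0,"linear":[0.4,0,0],"twist":0},{"jaw":0,"linear":[0.4,0,0],"twist":0},{"jaw":0,"linear":[0.4,0,0],"twist":0},{"jaw":0,"linear":[0.4,0,0],"twist":0},{"jaw":0,"linear":[0,0,0],"twist":0}]' 6
python3 -c "
from h import *
togo([.5087,-.020,.097])"; python3 tilt.py
```

```text
time: 16.38
position: [0.5224, -0.0244, 0.09]
tool_rot: [0.156, 0.988, 0.0, -0.001]
ft_force: [-1.3, 0.3, 6.0]
grip_width: 0.03
grip_force: 6.0
tcp [ 0.5224 -0.0244  0.09  ] yaz 72.1 f [-1.3  0.3  6. ] w 0.03 t 16.3833 q6 -1.52
togo cm [ 1.44 -0.   -0.7 ]
handle face n [ 0.992 -0.002 -0.129] 2304 tilt 7.4 rms 0.0003
axis down tool frame [0.129 0.    0.992] axis offset at TCP level: face pt [ 0.0191  0.     -0.0037] axis x at z=-.002: [ 0.0042  0.0001 -0.002 ]
foot s pct [0.0611 0.0676 0.0685 0.081  0.085  0.0876 0.0887]
```

```bash
python3 -m pendant '[{"jaw":0,"linear":[0.4,0,0.05],"twist":0},{"jaw":0,"linear":[0.4,0,0.05],"twist":0},{"jaw":0,"linear":[0.3,0,0.05],"twist":0},{"jaw":0,"linear":[0,0,0],"twist":0},{"jaw":0,"linear":[0,0,0],"twist":0}]' 5
python3 -c "
from h import *
togo([.5087,-.020,.097])"; python3 tilt.py
```

```text
time: 16.85
position: [0.5122, -0.0211, 0.088]
tool_rot: [0.156, 0.988, 0.0, -0.002]
ft_force: [-1.1, 1.9, 0.5]
grip_width: 0.0301
grip_force: 5.0
tcp [ 0.5122 -0.0211  0.088 ] yaz 72.09 f [-1.1  1.9  0.5] w 0.0301 t 16.85 q6 -1.52
togo cm [ 0.37 -0.   -0.89]
handle face n [ 1.    -0.002 -0.011] 2028 tilt 0.6 rms 0.0002
axis down tool frame [0.011 0.    1.   ] axis offset at TCP level: face pt [ 0.0184 -0.     -0.0061] axis x at z=-.002: [ 0.0035  0.     -0.002 ]
foot s pct [0.0622 0.0671 0.0679 0.0768 0.082  0.0827 0.0834]
```

Upright (0.6°) and lightly resting on the coaster. Releasing now.

```bash
python3 -m pendant '[{"jaw":0,"linear":[0,0,0],"twist":0},{"jaw":0.4,"linear":[0,0,0],"twist":0},{"jaw":0.5,"linear":[0,0,0],"twist":0},{"jaw":0.7,"linear":[0,0,0],"twist":0},{"jaw":0.7,"linear":[0,0,0],"twist":0},{"jaw":0.7,"linear":[0,0,0],"twist":0},{"jaw":0.7,"linear":[0,0,0],"twist":0},{"jaw":0.7,"linear":[0,0,0],"twist":0}]' 3
python3 -m pendant '[{"jaw":0.7,"linear":[0,0,-1],"twist":0},{"jaw":0.7,"linear":[0,0,-3],"twist":0},{"jaw":0.7,"linear":[0,0,-4],"twist":0},{"jaw":0.7,"linear":[0,0,-4],"twist":0},{"jaw":0.7,"linear":[0,0,-3],"twist":0},{"jaw":0.7,"linear":[-3,0,0],"twist":0},{"jaw":0.7,"linear":[-4,0,0],"twist":0},{"jaw":0.7,"linear":[0,0,0],"twist":0},{"jaw":0.7,"linear":[0,0,0],"twist":0}]'
python3 - <<'E'
from h import *
im,P,c=grab("wrist"); f=P.reshape(-1,3); z=f[:,2]
t=f[(np.hypot(f[:,0]-.507,f[:,1]+.02)<.035)&(z>.116)&(z<.132)]
print(len(t),t.mean(0),cv2.minAreaRect((t[:,:2]*1000).astype(np.float32)))
s=grab("scene")[0]; cv2.imwrite("pics/s5.png",np.hstack([cv2.resize(s[120:320,180:460],(400,286)),cv2.resize(im,(400,286))]))
E
```

```text
time: 17.57
position: [0.5138, -0.0217, 0.0887]
tool_rot: [0.156, 0.988, -0.0, 0.0]
ft_force: [0.6, 0.8, -0.4]
grip_width: 0.0595
grip_force: 0.0
time: 18.32
position: [0.5819, -0.0439, 0.2394]
tool_rot: [0.156, 0.988, -0.0, 0.001]
ft_force: [-1.4, 1.4, -0.1]
grip_width: 0.0608
grip_force: 0.0
1307 [ 0.50760713 -0.01933729  0.12370678] ((507.6790771484375, -19.440731048583984), (29.587255477905273, 28.88930320739746), 72.06716918945312)
```

View pics/s5.png

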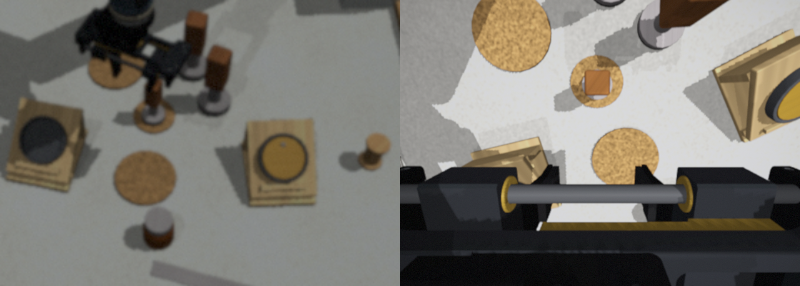

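The tool stands upright on the small coaster at its original spot (155,113), the cover at (283,157) is flush, and the bystanders haven't moved. Handing in.

```bash
python3 -c "
from rig import robot
print(robot.hand_in())"
```

```text
the job is handed in; nothing more can be done
None
```

The cover is pressed home and flush with the rim, the seating tool stands upright and released on its coaster, the spool and jar look untouched and nothing went near the tray; I handed in at about 18 s of the 43 s. I tilted the tool by pushing its foot against that easel's top edge.

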